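# Torque check of a column clamp screw with a break-back wrench

## Robot

A 6-joint arm with a two-finger parallel gripper is mounted at the origin on a cart in front of the work surface, level with it; the furniture and walls round the work are solid. World frame = base frame: x ahead of the robot, y to its left, z up, the work surface at z = 0. Lengths are in m, angles in rad, forces in N, time in s.
With the tool pointing down it reaches from about 0.25 to 0.775 m from the base axis. Payload 4 kg.
Tool frame: the origin (TCP) lies at the very end of the fingers, on their centre line; the grasp point (between the pads) lies 19 mm behind it; z points along the fingers, y is the line along which they close (so a half turn about z gives the same grasp; the last joint's range is limited). The gripper opens to 94 mm and grips with 3 to 60 N. Pads are 16 mm wide; open, the fingers measure 119 mm over their backs; the gripper's body (75 mm by 177 mm) begins 78 mm behind the grasp point.
Start: joints at [1.137, 0.087, 1.371, -0, 1.684, -0.103], TCP at [0.179, 0.52, 0.206] pointing down, gripper open.
Joint ranges: [-3.1, 3.1], [-0.76, 2.03], [0.27, 2.55], [-1.08, 4.22], [0.17, 2.65], [-2.57, 2.57]. Speed limits (rad/s): [2.79, 2.79, 3.14, 3.14, 3.14, 3.14].

## Interface

Orientations are given as [roll, pitch, yaw] about the fixed x, y, z axes, in that order (R = Rz(yaw) Ry(pitch) Rx(roll)).
In Python, from bench import robot gives the robot as it stands. The module is installed in compiled form; this text tells all that it offers.
- The arm moves only by the tool move_arm, never from a script. Its argument "deltas" is one flat list of numbers, 7 for each row, row after row: the turn, a rotation vector about the tool's x, y, z in rad, then the shift along the tool's x, y, z in cm, then the closure, from -1 (fully open) to 1 (shut). A call has 1 to 8 rows; each row is the pose to reach, as a shift and turn from the pose commanded when the call began, along the tool's axes at that moment; what a row does not reach only later rows make up. A row lasts 1/10 s, in which the tool goes at most 50 mm and 8.59 degrees, less where a joint would pass 70% of its speed; a pose out of reach is approached as far as the arm can. A call with a gripper value outside its range is refused whole. The fingers move at their own pace and stop on an object; the grip force is fixed at half the most. Time passes only in rows, so rows that repeat a pose let the fingers close. It gives the time, the measured TCP pose, the force, the opening and the grip force at its end, in the units of the state.
- robot.get_obs(): the state, without advancing time (a new reading comes with each control period).
- robot.snapshot(name): name is "scene" or "top" or "wrist"; returns a dict with "image" (384x512x3 uint8, red, green, blue), "depth" (384x512 float32, m along the optical axis (not along the pixel's ray), 0 where there is no reading), "fov_y" (degrees; the focal length in pixels is half the picture's height over the tangent of half this angle, whatever the lens; pixels are square), "cx", "cy" (the principal point, pixels), "D" ([k1, k2, p1, p2, k3] as OpenCV has them; the pictures are not rectified), "origin" and "orientation" of the camera in the world; the wrist camera has in their place "T_tool_cam" (4x4, takes a point from camera to tool coordinates, whose origin is the TCP and whose axes are the flange's). Camera axes: x right, y up, looking along -z (the intrinsics and any distortion apply to the point x, -y, -z); pixel columns grow to the right and rows downward; lengths in m; the calibration is good to about 2 mm. A picture is of the moment at which its call begins: read the wrist's pose just before it.
- robot.close_job(): hands the job in; it is judged then, once.
The state is a dict: "time": time; "joint_positions": joint angles; "qvel": joint speeds; "joint_torque": joint torques, N m; "tool_pos": TCP position; "ee_rot": TCP orientation; "wrist_force": force on the tool from outside, world axes, zero at the start; "wrist_torque": the same for the moment, N m; "width": finger opening in m; "finger_force": force on a finger pad.
Only numpy, scipy, OpenCV 4.12 (cv2) and the standard library are available. Lean on these libraries where they do the work, as an engineer would, in place of code of your own. Each camera call takes 0.05 s, during which the arm holds its last target. There are 200 camera calls.

## Task

Check with the torque wrench that the square-headed screw of the column clamp is tight: take the wrench out of its spring clips, set its jaw fully home round the screw head and, keeping the wrench level, pull its blue handle clockwise (seen from above) until it clearly bends at the knuckle; keep it bent for a second, then ease off. The screw must not turn. Then lay the wrench flat on the worktop away from the clamp, its handle straight again, and leave everything else where it stands.

Things in the scene. Friction and masses are not known exactly. Their poses are not given: they have to be found in the camera images.
- wrench_shaft (a point): Break-back torque wrench (0.26 kg, 210 mm long): centre of its round steel shaft, where to lift it: 16 mm thick, bare for 42 mm between the holder's clips, 40 mm above the worktop in the holder (8 mm foot plate below). Flat underside 8 mm below this point. x runs to the jaw, z up. Along x: jaw centre +52 mm, knuckle pin -42, handle -56 to -134, its middle -94
- wrench_jaw (a point): Centre of the open jaw in the wrench's steel head, half-way up its 14 mm thickness (7 mm above the underside). The slot is 24.5 mm wide and opens towards +x, away from the handle; its end wall is 12.5 mm behind this point. The prongs reach 22 mm ahead of it and flare in the last 10 mm; the head is 44 mm wide, 50 mm at the flared tips
- wrench_grip (a point): Middle of the blue handle, 11 mm above the underside: 22 mm wide, 22 mm high, 78 mm long; 52 mm from the knuckle pin, 146 mm from the jaw centre; x points to the knuckle. In the holder it lies in a trough whose walls, 4 mm beside it, rise above it, so it can be gripped only once the wrench is out
- wrench_handle (a joint): Bend of the handle against the head about the knuckle's upright pin, rad: 0 straight, 0.35 at its stop, clockwise only (from above). Sprung, preloaded: with the jaw held, about 5.3 N across the handle's middle starts the bend, 6.7 N gives 0.15, 8.7 N the stop; it straightens when eased. Once the jaw bites, the handle swings about this pin, 94 mm from the jaw centre. Over 0.15 is clearly bent
- screw_head (a point): Centre of the clamp screw's square steel head: 22 mm across flats (x, y axes square to them), 26 mm high, centre 69 mm above the worktop; a 33 mm collar below it. The jaw goes round it, from the side or above, in any of 4 directions, with 1.2 mm each side and some 7 degrees of slack turn. Most room for the handle: left of the screw, towards the robot
- screw_mark (a point): Red paint mark on one corner of the screw head, 15.5 mm from its axis: shows whether the screw turned
- clamp_screw (a joint): Turn of the clamp screw, rad, growing clockwise from above; differs at each start and must stay as found. It holds 3 N m (about 20 N at the wrench's handle) and turns beyond that
- holder_seat (a point): Where the shaft centre lies in the wrench holder: grey foot 192 x 60 x 8 mm, black trough 97 mm long, 56 mm high for the handle; x towards the jaw. Two pairs of sprung clip arms hold the shaft 24 mm either side of this point, up to 57 mm high; a straight upward pull of about 10 N frees it. Keep clear of the black cabinet, 0.36 m high, that stands behind it (x over 0.53, y under -0.09)
- column_clamp: Fixed clamp: grey foot 120 x 110 x 12 mm, origin on the worktop under its middle; a steel column lies along x (73 mm before to 129 mm behind the origin, top at 37 mm), a steel strap along y (top 52 mm, lugs 56 mm); the screw stands 36 mm along +y. The worktop left of it, before the white tray, is free to lay the wrench on
- amber_bottle: Bystander: amber stoppered bottle, 96 mm wide, 190 mm high, in the white tray (rim 17 mm high; from x 0.58 and y 0.12 on)
- black_vial: Bystander: vial with black cap, 24 mm wide, 51 mm high, in the tray
- blue_vial: Bystander: vial with blue cap, 24 mm wide, 51 mm high, in the tray
- big_spanner: Bystander: flat open spanner, 26 x 181 x 4 mm, lying along y before the tray
- spare_column: Bystander: steel separation column, 14 x 202 x 12 mm, lying in the front of the tray

How it is judged:
By the outcome, as a careful person would: the job done as asked, in the order asked, and still so for the second after the job is handed in, with the robot touching nothing.
It also fails if it takes over 72 s, if anything falls off the work surface, if the arm or the gripper's body presses on something with over 40 N, if the wrist force passes 120 N, or if a joint passes its speed limit or range.

## Working session

There is one attempt and no reset: what is moved stays moved. The work goes in short steps, Python scripts to look and compute and a tool call to move; the robot and the scene stay as the last step left them, time stands still between calls to the robot, and variables do not carry over. Pictures are saved under pics/ and viewed, at most 11 in all, crops included, and the job is handed in when it is done.

Besides the shell and the picture viewer there is one more tool, called after "Request:" by a JSON object that holds its "name" and its "arguments", one argument or row to a line. move_arm: Moves the arm, as the interface text tells. Its arguments: {"type":"object","properties":{"deltas":{"type":"array","items":{"type":"number"}}},"required":["deltas"]}

```bash
mkdir -p pics; cat > h.py <<'E'
import numpy as np, cv2
from scipy.spatial.transform import Rotation as R
from bench import robot
def snap(n):
    o=robot.get_obs(); s=robot.snapshot(n)
    s['f']=192/np.tan(np.radians(s['fov_y'])/2)
    if n=='wrist':
        T=np.array(s['T_tool_cam']); Rt=R.from_euler('xyz',o['ee_rot']).as_matrix()
        s['R']=Rt@T[:3,:3]; s['o']=np.array(o['tool_pos'])+Rt@T[:3,3]
    else:
        s['o']=np.array(s['origin']); q=np.array(s['orientation'])
        s['R']=q if q.shape==(3,3) else R.from_euler('xyz',q).as_matrix()
    s['K']=np.array([[s['f'],0,s['cx']],[0,s['f'],s['cy']],[0,0,1]]);s['Dc']=np.array(s['D'],float)
    return s
def rays(s,uv):
    p=cv2.undistortPoints(np.array(uv,float).reshape(-1,1,2),s['K'],s['Dc']).reshape(-1,2)
    return np.c_[p[:,0],-p[:,1],-np.ones(len(p))]@s['R'].T
def onplane(s,uv,z):
    d=rays(s,uv); return s['o']+d*((z-s['o'][2])/d[:,2])[:,None]
def cloud(s):
    v,u=np.mgrid[0:384,0:512]; uv=np.c_[u.ravel(),v.ravel()]
    return (s['o']+rays(s,uv)*s['depth'].reshape(-1,1)).reshape(384,512,3)
def proj(s,P):
    c=(np.atleast_2d(P)-s['o'])@s['R']; c=c*[1,-1,-1]
    return cv2.projectPoints(c,np.zeros(3),np.zeros(3),s['K'],s['Dc'])[0].reshape(-1,2)
def save(s,name,crop=None,k=1):
    im=s['image'][:,:,::-1]
    if crop: a,b,c,d=crop; im=im[b:d,a:c]
    cv2.imwrite('pics/'+name,cv2.resize(im,None,fx=k,fy=k,interpolation=cv2.INTER_CUBIC))
E
python3 - <<'E'
from h import *
o=robot.get_obs(); print({k:np.round(v,3) for k,v in o.items()})
import pickle
for n in('scene','top'):
    s=snap(n); pickle.dump(s,open(n+'.pkl','wb')); print(n,s['o'],s['orientation'],s['fov_y'],s['D'])
    save(s,n+'.png',None,1.5)
E
```

```text
{'time': np.float64(0.0), 'joint_positions': array([ 1.137,  0.088,  1.372, -0.   ,  1.684, -0.103]), 'qvel': array([-0.   ,  0.   , -0.001, -0.002,  0.   ,  0.   ]), 'joint_torque': array([-0.0000e+00, -3.4020e+01, -3.0242e+01,  7.2000e-02,  3.3000e-02,
       -0.0000e+00]), 'tool_pos': array([0.178, 0.52 , 0.204]), 'ee_rot': array([-3.139, -0.   ,  2.811]), 'wrist_force': array([-0.198,  0.913, -0.339]), 'wrist_torque': array([ 0.068, -0.014,  0.045]), 'finger_force': np.float64(0.0), 'width': np.float64(0.094)}
scene [0.06484662 0.86857637 0.83337681] [ 0.88967119 -0.00971674 -2.52639236] 42.93416619921734 [-0.0016248  0.         0.         0.         0.       ]
top [0.46422768 0.10583552 1.15936204] [ 0.11698414 -0.02301241 -1.5510722 ] 54.26518330841188 [-0.04619665  0.          0.          0.          0.        ]
```

View pics/top.png

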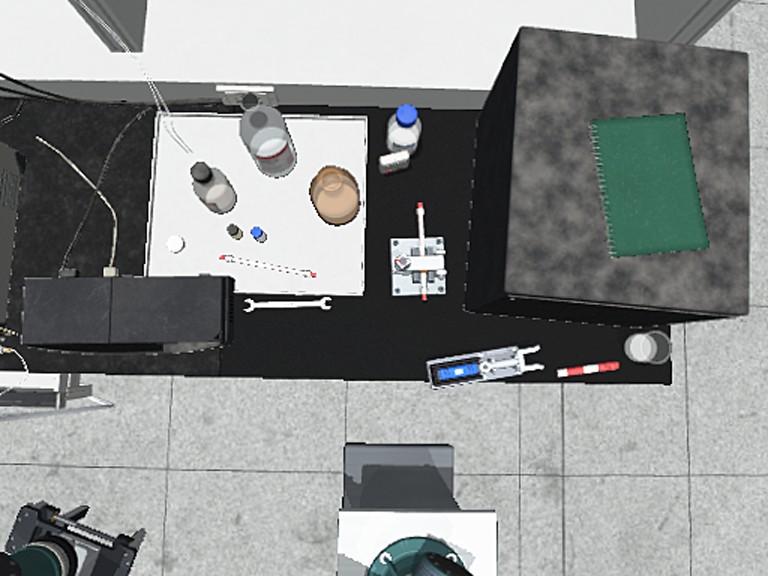

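View pics/scene.png

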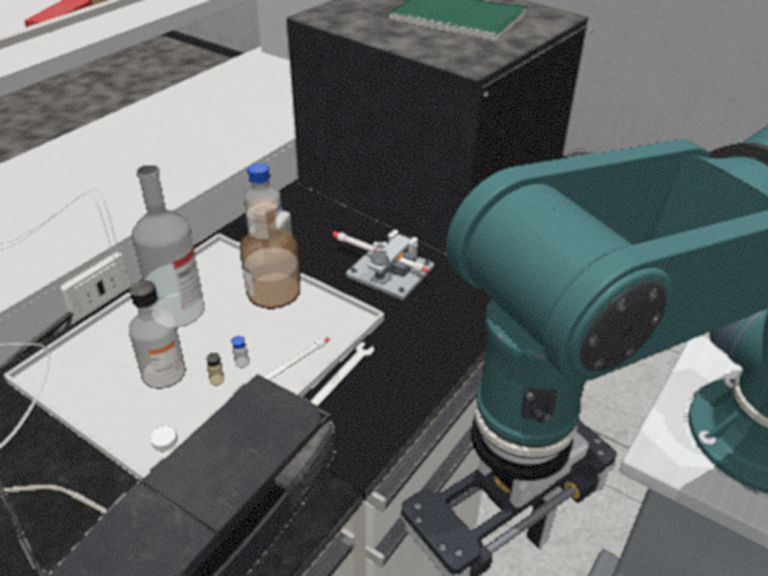

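The top view shows the holder lying along about -y: blue handle near (458,372) and jaw near (535,357). The clamp is at (418,266) with its screw at (403,263), all in the 1.5x picture. Bare worktop lies between them. The scene view is blocked by the arm at the holder but confirms the layout.

```bash
python3 - <<'E'
from h import *
import pickle
s=pickle.load(open('top.pkl','rb')); im=s['image']; hsv=cv2.cvtColor(im,cv2.COLOR_RGB2HSV)
P=cloud(s)
m=cv2.inRange(hsv,(100,120,80),(130,255,255)); m[:225]=0; m[:,:280]=0;m[:,340:]=0
uv=np.argwhere(m)[:,::-1]; q=onplane(s,uv,0.053)
r=cv2.minAreaRect((q[:,:2]*1000).astype(np.float32)); print('blue',len(uv),r, q.mean(0), np.median(P[m>0],0))
c=q[:,:2].mean(0); u,sv,vt=np.linalg.svd(q[:,:2]-c); print('axis',np.degrees(np.arctan2(vt[0,1],vt[0,0])))
# bright steel regions of holder/wrench: heights
reg=P[220:262,280:365].reshape(-1,3); b=reg[(reg[:,2]>0.035)]
print('z>35',len(b),b.min(0),b.max(0))
cl=P[150:205,255:300]; 
for zl,zh in((.075,.09),(.045,.06),(.006,.018)):
    k=(cl[...,2]>zl)&(cl[...,2]<zh); a=cl[k]; print(zl,len(a), np.round(np.median(a,0),4),np.round(a.min(0),4),np.round(a.max(0),4)) if len(a) else None
    if len(a)>5: print(cv2.minAreaRect((a[:,:2]*1000).astype(np.float32)))
save(s,'crop.png',(250,145,370,265),5)
E
```

```text
blue 171 ((433.5721740722656, -70.17729187011719), (21.532958984375, 76.28958129882812), 10.318418502807617) [ 0.43381249 -0.0704658   0.053     ] [ 0.43396447 -0.06933196  0.05354935]
axis 100.30805355434302
z>35 725 [ 0.40431376 -0.23827842  0.03519062] [0.48692669 0.10583552 1.15936204]
0.075 60 [0.6443 0.0445 0.0822] [0.632  0.0298 0.0763] [0.6583 0.0564 0.0878]
((645.1726684570312, 44.00379180908203), (22.27817153930664, 22.307050704956055), 36.06486129760742)
0.045 335 [ 0.6459 -0.0053  0.0526] [ 0.6201 -0.0445  0.0452] [0.678  0.0638 0.0597]
((646.3594360351562, 10.2803955078125), (57.7463264465332, 106.93480682373047), 3.6387434005737305)
0.006 677 [0.6243 0.0244 0.0125] [ 0.5766 -0.0472  0.0061] [0.7318 0.0753 0.018 ]
((652.025390625, 13.34469223022461), (155.15794372558594, 120.64881896972656), 2.3404252529144287)
```

View pics/crop.png

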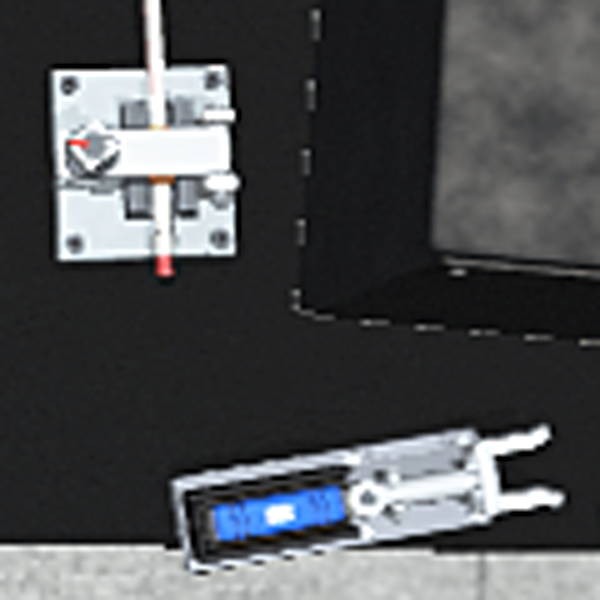

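Screw head at (0.645, 0.044) with flats at about 36° mod 90°. The handle middle is at (0.434, -0.070) with its axis at 100.3°, so the shaft is near (0.451, -0.163). The gripper body would reach the cabinet if held vertical, so I'll grip the round shaft with the tool leaned about 20° toward the robot.

```bash
cat >> h.py <<'E'
def pose(yaw,tilt=0):
    "tool down, tool x at yaw (deg); tilt deg leans the body toward the robot about tool x"
    R0=R.from_euler('xyz',[np.pi,0,np.radians(yaw)])
    a=np.array([np.cos(np.radians(yaw)),np.sin(np.radians(yaw)),0])
    return R.from_rotvec(-np.radians(tilt)*a)*R0
def delta(pos,Rt,start=None):
    "7-vector (less closure) from measured or given (pos,R) to target TCP pose"
    o=robot.get_obs(); p,Q=start if start else (np.array(o['tool_pos']),R.from_euler('xyz',o['ee_rot']))
    d=np.r_[(Q.inv()*Rt).as_rotvec(), Q.inv().apply(np.array(pos)-p)*100]
    print('turn',np.round(d[:3],4),'shift cm',np.round(d[3:],2)); return d
E
python3 - <<'E'
from h import *
a=(np.array([.40,.05,.28]),pose(100.3,20))
delta(*a)
sh=np.array([.4507,-.163,.04]); Rt=pose(100.3,20)
delta(sh+[-.04,0,.16],Rt,a)
E
```

```text
turn [-0.3175 -0.1841  1.0492] shift cm [-36.21 -37.25  -7.49]
turn [0. 0. 0.] shift cm [-21.15  -5.33   6.58]
```

Request:
{"name": "move_arm", "arguments": {
  "deltas": [-0.3175,-0.1841,1.0492,-36.21,-37.25,-7.49,-1,-0.3175,-0.1841,1.0492,-36.21,-37.25,-7.49,-1,-0.3175,-0.1841,1.0492,-36.21,-37.25,-7.49,-1,-0.3175,-0.1841,1.0492,-36.21,-37.25,-7.49,-1,-0.3175,-0.1841,1.0492,-36.21,-37.25,-7.49,-1,-0.3175,-0.1841,1.0492,-36.21,-37.25,-7.49,-1,-0.3175,-0.1841,1.0492,-36.21,-37.25,-7.49,-1,-0.3175,-0.1841,1.0492,-36.21,-37.25,-7.49,-1]
}}

```text
time: 0.9
tool_pos: [0.3468, 0.1607, 0.2625]
ee_rot: [2.79, -0.002, 1.749]
wrist_force: [0.4, 0.2, -0.2]
width: 0.0939
finger_force: 0.0
```

```bash
python3 - <<'E'
from h import *
o=robot.get_obs(); print(o['time'],o['tool_pos'],o['ee_rot'])
sh=np.array([.4507,-.163,.04]); Rt=pose(100.3,20)
delta(sh+[-.04,0,.16],Rt)
E
```

```text
0.9 [0.34682071 0.16074422 0.26247979] [ 2.78951285e+00 -2.16049335e-03  1.74941390e+00]
turn [ 0.003  -0.0016 -0.0018] shift cm [-33.01  -1.63   5.98]
```

Request:
{"name": "move_arm", "arguments": {
  "deltas": [0,0,0,-33,-1.6,6,-0.06,0,0,0,-33,-1.6,6,-0.06,0,0,0,-33,-1.6,6,-0.06,0,0,0,-33,-1.6,6,-0.06,0,0,0,-33,-1.6,6,-0.06,0,0,0,-33,-1.6,6,-0.06,0,0,0,-33,-1.6,6,-0.06,0,0,0,-33,-1.6,6,-0.06]
}}

```text
time: 1.7
tool_pos: [0.411, -0.1649, 0.1975]
ee_rot: [2.795, -0.005, 1.744]
wrist_force: [-0.1, 0.4, -0.3]
width: 0.0495
finger_force: 0.0
```

```bash
python3 - <<'E'
from h import *
import pickle
o=robot.get_obs(); print(o['time'],o['tool_pos'],o['ee_rot'],o['qvel'],o['width'])
s=snap('wrist'); pickle.dump(s,open('w1.pkl','wb')); print(s['o'],s['fov_y'],-s['R'][:,2])
print(proj(s,[[.4507,-.163,.04],[.434,-.0705,.053]]))
save(s,'w1.png',None,1.5)
E
```

```text
1.7 [ 0.41098679 -0.16494392  0.19747349] [ 2.79528462 -0.00485738  1.74405109] [ 0.07240435 -0.05934793  0.01135078  0.02781063  0.0524238   0.04784242] 0.0495491297823603
[ 0.33973699 -0.10758602  0.36648453] 67.12265041081716 [ 0.36497796 -0.17841598 -0.91376081]
[[239.83077    184.59548862]
 [241.78734794 102.46541194]]
```

View pics/w1.png

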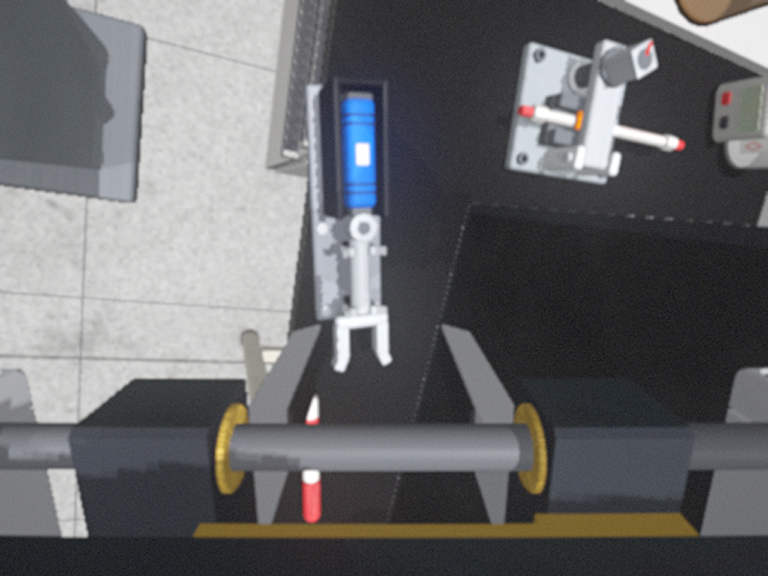

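The wrist view shows the blue handle at (362,152), the knuckle at (363,228), the clips at rows 250 and 310, and the jaw at about (362,345), in 1.5x pixels. This agrees with the projected estimates to about 1–2 px. I'll refine the axis and compute the grasp.

```bash
python3 - <<'E'
from h import *
import pickle
s=pickle.load(open('w1.pkl','rb')); hsv=cv2.cvtColor(s['image'],cv2.COLOR_RGB2HSV)
m=cv2.inRange(hsv,(100,120,60),(130,255,255)); m[:,:200]=0;m[:,280:]=0;m[150:]=0
q=onplane(s,np.argwhere(m)[:,::-1],.053)
print(cv2.minAreaRect((q[:,:2]*1000).astype(np.float32)))
print('knuckle',onplane(s,[[242,152]],.05),'clips',onplane(s,[[242,167],[242.,206]],.05),'prong tips',onplane(s,[[227,245],[258,241]],.046))
Rt=pose(100.3,20); sh=np.array([.4507,-.163,.04])
zt=Rt.apply([0,0,1])
o=robot.get_obs(); print(o['tool_pos'])
print('above');delta(sh+zt*.014+[0,0,.06],Rt)
print('down 6cm:',Rt.inv().apply([0,0,-6]))
E
```

```text
((432.4352111816406, -71.14834594726562), (29.194873809814453, 75.60444641113281), 9.782254219055176)
knuckle [[ 0.44384648 -0.12353848  0.05      ]] clips [[ 0.44661562 -0.14055182  0.05      ]
 [ 0.45413615 -0.18678417  0.05      ]] prong tips [[ 0.44427145 -0.23823202  0.046     ]
 [ 0.48435969 -0.2319451   0.046     ]]
[ 0.41114408 -0.16285792  0.19840158]
above
turn [-0.0015 -0.0035 -0.0055] shift cm [-0.76  0.31 11.97]
down 6cm: [-1.66533454e-16 -2.05212086e+00  5.63815572e+00]
```

Request:
{"name": "move_arm", "arguments": {
  "deltas": [-0.0015,-0.0035,-0.0055,-0.76,0.31,4,-0.06,-0.0015,-0.0035,-0.0055,-0.76,0.31,8,-0.06,-0.0015,-0.0035,-0.0055,-0.76,0.31,12,-0.06,-0.0015,-0.0035,-0.0055,-0.76,0.31,12,-0.06,-0.0015,-0.0035,-0.0055,-0.76,0.31,12,-0.06]
}}

```text
time: 2.25
tool_pos: [0.4565, -0.1594, 0.0888]
ee_rot: [2.79, 0.003, 1.757]
wrist_force: [-0.1, 0.2, 0.7]
width: 0.05
finger_force: 0.0
```

```bash
python3 - <<'E'
from h import *
Rt=pose(100.3,20); sh=np.array([.4507,-.163,.04]); zt=Rt.apply([0,0,1])
delta(sh+zt*.014,Rt); print(robot.get_obs()['tool_pos'])
E
```

```text
turn [0.0023 0.0002 0.0068] shift cm [-0.23 -2.28  5.76]
[ 0.45648934 -0.15941291  0.08878894]
```

Request:
{"name": "move_arm", "arguments": {
  "deltas": [0.0023,0,0.0068,-0.23,-0.8,2,-0.06,0.0023,0,0.0068,-0.23,-1.6,4,-0.06,0.0023,0,0.0068,-0.23,-2.28,5.76,-0.06,0.0023,0,0.0068,-0.23,-2.28,5.76,-0.06,0.0023,0,0.0068,-0.23,-2.28,5.76,-0.06]
}}

```text
time: 2.75
tool_pos: [0.4568, -0.1644, 0.0293]
ee_rot: [2.789, 0.004, 1.748]
wrist_force: [-0.1, 0.0, 0.4]
width: 0.0494
finger_force: 0.0
```

```bash
python3 - <<'E'
from h import *
Rt=pose(100.3,20); sh=np.array([.4507,-.163,.04]); zt=Rt.apply([0,0,1])
delta(sh+zt*.014,Rt); print(robot.get_obs()['wrist_force'])
s=snap('wrist'); save(s,'w2.png',(130,100,400,380),2)
E
```

```text
turn [ 0.0034  0.0045 -0.0009] shift cm [ 0.25 -0.17  0.2 ]
[-0.08100334  0.04669498  0.35039234]
```

View pics/w2.png

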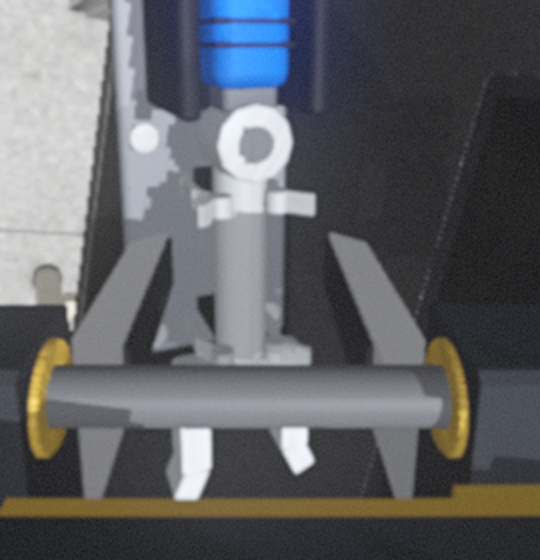

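The fingers straddle the bare shaft between the clip pairs (picture rows about 205 and 350), roughly centred. I'll make a small correction and close.

Request:
{"name": "move_arm", "arguments": {
  "deltas": [0.003,0.004,0,0.2,-0.15,0.2,-0.06,0.003,0.004,0,0.2,-0.15,0.2,1,0.003,0.004,0,0.2,-0.15,0.2,1,0.003,0.004,0,0.2,-0.15,0.2,1,0.003,0.004,0,0.2,-0.15,0.2,1,0.003,0.004,0,0.2,-0.15,0.2,1,0.003,0.004,0,0.2,-0.15,0.2,1]
}}

```text
time: 3.5
tool_pos: [0.4549, -0.1619, 0.0244]
ee_rot: [2.794, -0.003, 1.749]
wrist_force: [1.3, 0.7, 0.6]
width: 0.015
finger_force: 30.0
```

```bash
python3 - <<'E'
from h import *
o=robot.get_obs();print(o['width'],o['finger_force'],o['wrist_force'],o['tool_pos'])
Q=R.from_euler('xyz',o['ee_rot']); print('up 9cm',Q.inv().apply([0,0,9]))
E
```

```text
0.015035226096714012 29.999974966049194 [1.31732044 0.66639749 0.55210968] [ 0.45488596 -0.16187003  0.0244313 ]
up 9cm [ 0.02280647  3.06407608 -8.46232342]
```

Gripped (15 mm, 30 N). Pull straight up.

Request:
{"name": "move_arm", "arguments": {
  "deltas": [0,0,0,0,0.34,-0.94,1,0,0,0,0,0.68,-1.88,1,0,0,0,0,1.02,-2.82,1,0,0,0,0,1.7,-4.7,1,0,0,0,0,2.38,-6.58,1,0,0,0,0,3.06,-8.46,1,0,0,0,0,3.06,-8.46,1,0,0,0,0,3.06,-8.46,1]
}}

```text
time: 4.3
tool_pos: [0.4546, -0.1623, 0.1148]
ee_rot: [2.795, -0.001, 1.75]
wrist_force: [0.3, 0.4, -2.7]
width: 0.0151
finger_force: 30.0
```

```bash
python3 - <<'E'
from h import *
o=robot.get_obs();print(o['width'],o['finger_force'],o['wrist_force'],o['wrist_torque'],o['tool_pos'])
Rt=pose(100.3,20);zt=Rt.apply([0,0,1])
# lay: shaft centre at (.49,.10), z .008 ; hover 40 mm
p=np.array([.49,.10,.008])+zt*.0165
delta(p+[0,0,.06],Rt)
s=snap('wrist'); hsv=cv2.cvtColor(s['image'],cv2.COLOR_RGB2HSV)
import pickle; pickle.dump(s,open('w3.pkl','wb')); save(s,'w3.png',None,1.3)
E
```

```text
0.01505045668492753 30.00034511089325 [ 0.29405453  0.44894354 -2.72923162] [-0.16609546  0.33402949  0.03544697] [ 0.45457897 -0.1622943   0.11477761]
turn [-0.0021 -0.001  -0.0013] shift cm [25.17  6.07  8.85]
```

View pics/w3.png

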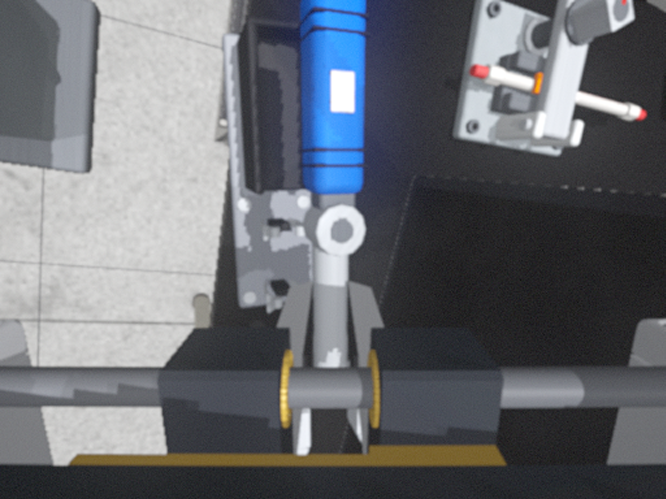

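The wrench is free of the holder, in line with the gripper. The handle's label is at (342,92) and the knuckle at (340,230). Moving across to the free worktop.

Request:
{"name": "move_arm", "arguments": {
  "deltas": [0,0,0,4.5,1.3,1.1,1,0,0,0,9,2.6,2.2,1,0,0,0,13.5,3.9,3.3,1,0,0,0,18,5.1,4.4,1,0,0,0,22,6.2,5.3,1,0,0,0,25.17,7.09,6.03,1,0,0,0,25.17,7.09,6.03,1,0,0,0,25.17,7.09,6.03,1]
}}

```text
time: 5.15
tool_pos: [0.4941, 0.1018, 0.0802]
ee_rot: [2.799, -0.003, 1.752]
wrist_force: [0.2, -0.5, -3.2]
width: 0.0149
finger_force: 30.0
```

```bash
python3 - <<'E'
from h import *
o=robot.get_obs();print(o['tool_pos'])
Rt=pose(100.3,20);zt=Rt.apply([0,0,1])
delta(np.array([.49,.10,.0085])+zt*.0165,Rt)
E
```

```text
[0.49411289 0.10175597 0.08018714]
turn [-0.0066 -0.0029  0.0004] shift cm [-0.12 -2.81  8.26]
```

With this grip the fingertips reach below the shaft's underside, so I'll set it down with the gripper upright and the tips just above the worktop. Then I'll let the wrench down guided between barely opened fingers.

```bash
python3 - <<'E'
from h import *
o=robot.get_obs();print(o['tool_pos'])
p=np.array([.49,.10,.004]); Rt=pose(100.3,0)
a=(p+[0,0,.05],Rt); delta(*a); delta(p,Rt,a)
E
```

```text
[0.49411289 0.10175597 0.08018714]
turn [ 0.3424 -0.0028  0.0009] shift cm [-0.11 -1.29  2.32]
turn [0. 0. 0.] shift cm [ 0. -0.  5.]
```

Request:
{"name": "move_arm", "arguments": {
  "deltas": [0.12,0,0,-0.04,-0.43,0.8,1,0.24,0,0,-0.08,-0.86,1.6,1,0.3424,-0.0028,0.0009,-0.11,-1.29,2.32,1,0.3424,-0.0028,0.0009,-0.11,-1.29,2.32,1,0.3424,-0.0028,0.0009,-0.11,-1.29,2.32,1,0.3424,-0.0028,0.0009,-0.11,-1.29,2.32,1]
}}

```text
time: 5.75
tool_pos: [0.491, 0.0986, 0.0561]
ee_rot: [3.136, -0.0, 1.747]
wrist_force: [-0.7, -1.1, -3.0]
width: 0.0151
finger_force: 30.0
```

Request:
{"name": "move_arm", "arguments": {
  "deltas": [0,0,0,0,0,1,1,0,0,0,0,0,2,1,0,0,0,0,0,3,1,0,0,0,0,0,3.8,1,0,0,0,0,0,3.8,1,0,0,0,0,0,3.8,1]
}}

```text
time: 6.35
tool_pos: [0.4915, 0.0995, 0.0176]
ee_rot: [3.138, -0.0, 1.748]
wrist_force: [0.8, 0.5, -2.2]
width: 0.0153
finger_force: 30.0
```

Request:
{"name": "move_arm", "arguments": {
  "deltas": [0,0,0,0,0,0.5,1,0,0,0,0,0,0.9,1,0,0,0,0,0,1.2,1,0,0,0,0,0,1.3,1,0,0,0,0,0,1.3,1,0,0,0,0,0,1.3,1]
}}

```text
time: 6.95
tool_pos: [0.4919, 0.0995, 0.0051]
ee_rot: [3.137, -0.0, 1.748]
wrist_force: [0.7, 0.1, -2.7]
width: 0.015
finger_force: 30.0
```

Request:
{"name": "move_arm", "arguments": {
  "deltas": [0,0,0,0,0,0.15,1,0,0,0,0,0,0.25,1,0,0,0,0,0,0.25,0.6,0,0,0,0,0,0.25,0.5,0,0,0,0,0,0.25,0.4,0,0,0,0,0,0.25,0.1,0,0,0,0,0,0.25,0.1]
}}

```text
time: 7.65
tool_pos: [0.4921, 0.0995, 0.0027]
ee_rot: [3.137, -0.0, 1.748]
wrist_force: [-0.0, -0.9, -0.1]
width: 0.04
finger_force: 0.0
```

Request:
{"name": "move_arm", "arguments": {
  "deltas": [0,0,0,0,0,-4,0.1,0,0,0,0,0,-8,0.1,0,0,0,0,0,-12,0.1,0,0,0,-3,0,-16,0.1,0,0,0,-3,0,-16,0.1,0,0,0,-3,0,-16,0.1]
}}

```text
time: 8.25
tool_pos: [0.4972, 0.0695, 0.1637]
ee_rot: [3.135, 0.0, 1.747]
wrist_force: [-0.5, 0.6, -1.1]
width: 0.042
finger_force: 0.0
```

```bash
python3 - <<'E'
from h import *
import pickle
o=robot.get_obs();print(o['time'],o['tool_pos'],o['wrist_force'])
s=snap('wrist'); pickle.dump(s,open('w4.pkl','wb')); save(s,'w4.png',None,1.5)
hsv=cv2.cvtColor(s['image'],cv2.COLOR_RGB2HSV)
m=cv2.inRange(hsv,(100,120,60),(130,255,255)); n,l,st,c=cv2.connectedComponentsWithStats(m)
i=1+np.argmax(st[1:,4]); print(st[i],c[i])
q=onplane(s,np.argwhere(l==i)[:,::-1],.021); print(cv2.minAreaRect((q[:,:2]*1000).astype(np.float32)))
E
```

```text
8.25 [0.49718615 0.06951328 0.16365125] [-0.49128655  0.625093   -1.12818769]
[ 239   28   24   79 1612] [250.74751861  66.04900744]
((473.9425048828125, 189.49807739257812), (23.764495849609375, 75.54496002197266), 10.45041275024414)
```

View pics/w4.png

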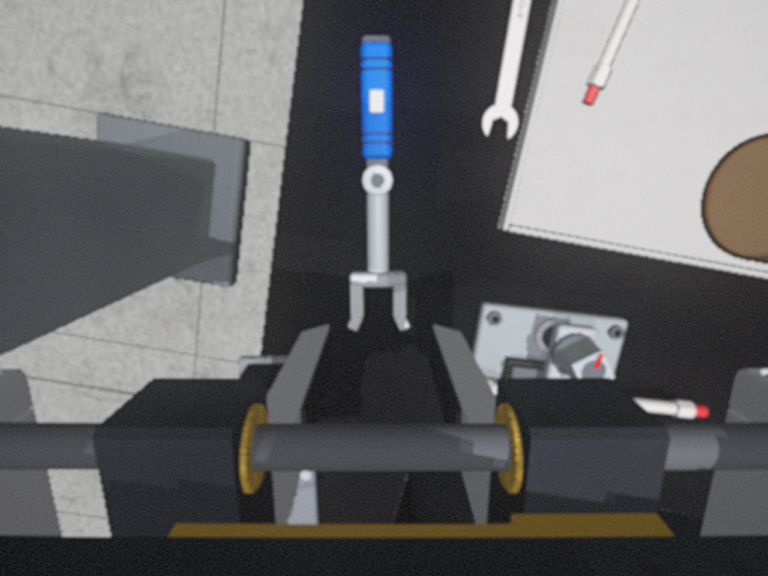

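The wrench lies flat and straight: handle centre (377,100), knuckle (377,180), jaw about (378,300) in 1.5x pixels, axis about 100.5°. The screw with its red mark is at (592,365). I'll look at the screw closely before regripping.

```bash
python3 - <<'E'
from h import *
import pickle
s=pickle.load(open('w4.pkl','rb'))
P=cloud(s); k=(P[...,2]>.074)&(P[...,2]<.09)&(np.hypot(P[...,0]-.645,P[...,1]-.044)<.025); a=P[k]
print(len(a),np.median(a,0),cv2.minAreaRect((a[:,:2]*1000).astype(np.float32)))
# look pose: choose TCP so screw projects near (256,130)
o=robot.get_obs(); t=np.array(o['tool_pos'])
g=onplane(s,[[250,120]],.082)[0]; print(g)
p=t+np.array([.645,.044,.082])-g; print(p); 
delta(p,pose(100.3))
E
```

```text
450 [0.64233651 0.04699753 0.08188811] ((644.4857788085938, 43.68364715576172), (22.251100540161133, 22.628929138183594), 38.561073303222656)
[0.48274492 0.13784917 0.082     ]
[ 0.65830616 -0.02397148  0.16184515]
turn [ 0.0033 -0.0006 -0.0029] shift cm [-12.09  14.32   0.04]
```

```bash
python3 - <<'E'
from h import *
Rt=pose(100.4); p=np.array([.4767,.1765,.003])
a=(p+[0,0,.05],Rt); delta(*a)
E
```

```text
turn [ 0.0033 -0.0006 -0.0046] shift cm [10.83 -0.06 10.89]
```

Request:
{"name": "move_arm", "arguments": {
  "deltas": [0.003,0,-0.0046,4,0,3,-0.06,0.003,0,-0.0046,8,0,7,-0.06,0.003,0,-0.0046,10.83,-0.06,10.9,-0.06,0.003,0,-0.0046,10.83,-0.06,10.9,-0.06,0.003,0,-0.0046,10.83,-0.06,10.9,-0.06]
}}

```text
time: 8.8
tool_pos: [0.4746, 0.1765, 0.0505]
ee_rot: [-3.136, 0.001, 1.755]
wrist_force: [1.2, -0.2, 0.4]
width: 0.0498
finger_force: 0.0
```

```bash
python3 - <<'E'
from h import *
print(robot.get_obs()['tool_pos']);delta([.4767,.1765,.003],pose(100.4))
E
```

```text
[0.47458067 0.1765428  0.05050901]
turn [-0.0055  0.0009  0.003 ] shift cm [-0.04  0.23  4.75]
```

Request:
{"name": "move_arm", "arguments": {
  "deltas": [-0.004,0,0.002,0,0.2,2,-0.06,-0.004,0,0.002,0,0.2,4,-0.06,-0.004,0,0.002,0,0.2,4.7,-0.06,-0.004,0,0.002,0,0.2,4.7,-0.06,-0.004,0,0.002,0,0.2,4.7,1,-0.004,0,0.002,0,0.2,4.7,1,-0.004,0,0.002,0,0.2,4.7,1,-0.004,0,0.002,0,0.2,4.7,1]
}}

```text
time: 9.6
tool_pos: [0.479, 0.1768, 0.0072]
ee_rot: [3.137, -0.0, 1.751]
wrist_force: [-1.6, -0.1, 4.7]
width: 0.0218
finger_force: 30.1
```

Request:
{"name": "move_arm", "arguments": {
  "deltas": [0,0,0,0,0,0,1,0,0,0,0,0,-1,1,0,0,0,0,0,-2,1,0,0,0,0,0,-4,1,0,0,0,0,0,-6,1,0,0,0,0,0,-8,1,0,0,0,0,0,-8,1,0,0,0,0,0,-8,1]
}}

```text
time: 10.4
tool_pos: [0.4791, 0.1768, 0.0867]
ee_rot: [3.135, -0.0, 1.751]
wrist_force: [-0.4, 0.1, -2.9]
width: 0.0216
finger_force: 30.0
```

```bash
python3 - <<'E'
from h import *
import pickle
o=robot.get_obs();print(o['tool_pos'],o['wrist_force'],o['wrist_torque'],o['width'])
s=snap('top'); save(s,'t5.png',(150,130,330,265),4); pickle.dump(s,open('t5.pkl','wb'))
s=snap('wrist'); save(s,'w5.png',None,1.5); pickle.dump(s,open('w5.pkl','wb'))
P=cloud(s)
# shaft/head heights in tool frame strip
Q=R.from_euler('xyz',o['ee_rot']); L=(P.reshape(-1,3)-o['tool_pos'])@Q.as_matrix()
for x0 in np.arange(-.16,.10,.02):
    k=(abs(L[:,0]-x0)<.004)&(abs(L[:,1])<.03)&(L[:,2]<.04)&(L[:,2]>-.05)
    if k.sum()>3: print(round(x0,3),k.sum(),np.round(np.percentile(L[k,2],[5,50,95]),4),np.round(np.median(L[k,1]),4))
E
```

```text
[0.47905225 0.17682603 0.08669356] [-0.398716    0.09908408 -2.92192028] [0.03153548 0.10516177 0.01522086] 0.021591187628262818
-0.08 210 [-0.0078 -0.0065 -0.0022] -0.0016
-0.06 133 [-0.008  -0.0069 -0.0037] -0.0009
-0.04 8 [-0.      0.0029  0.0054] -0.0009
-0.02 293 [-0.0144 -0.0132 -0.0107] -0.0008
-0.0 555 [-0.0441 -0.0137 -0.0107] -0.0008
0.02 465 [-0.015  -0.0137 -0.0106] -0.0002
0.04 501 [-0.0149 -0.0137 -0.0115] -0.0002
0.06 62 [-0.0109 -0.004   0.0039] -0.0014
```

View pics/w5.png

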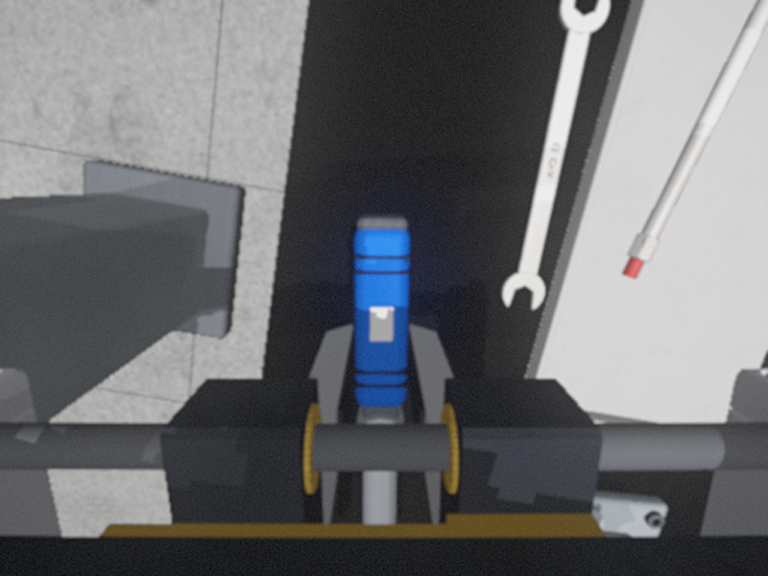

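The wrench is held level. Handle top and shaft top heights agree to about 1 mm, with the handle spanning (382,230)–(382,405) and the shaft hidden below the gripper rod. Next I'll compute the jaw offset and the pre-approach.

```bash
cat >> h.py <<'E'
SC=np.array([.6448,.0439]); 
def blue_in_tool(s,o):
    hsv=cv2.cvtColor(s['image'],cv2.COLOR_RGB2HSV); m=cv2.inRange(hsv,(100,120,50),(130,255,255))
    n,l,st,c=cv2.connectedComponentsWithStats(m); i=1+np.argmax(st[1:,4])
    p=np.array(o['tool_pos']); Q=R.from_euler('xyz',o['ee_rot'])
    q=onplane(s,np.argwhere(l==i)[:,::-1],p[2]+.0137)
    return Q.inv().apply(q-p)
E
python3 - <<'E'
from h import *
import pickle
o=robot.get_obs(); s=pickle.load(open('w5.pkl','rb'))
b=blue_in_tool(s,o); print('x ext',np.percentile(b[:,0],[.5,99.5]),'y',np.percentile(b[:,1],[2,98]))
k=abs(b[:,0]-.03)<.02; v=np.polyfit(b[:,0],b[:,1],1); print(v)
yaw=127.5; w=np.array([np.cos(np.radians(yaw+180)),np.sin(np.radians(yaw+180)),0])
for off in (.06,0):
    jaw=np.r_[SC,0.070]-w*off
    tcp=pose(yaw).apply([.1326,.0008,0])+jaw; print(off,tcp)
    delta(tcp+[0,0,.0],pose(yaw))
E
```

```text
x ext [-0.02263492  0.05141041] y [-0.01001842  0.01202733]
[0.00796148 0.00082923]
0.06 [0.52818723 0.19718686 0.07      ]
turn [ 0.0025  0.0007 -0.4745] shift cm [1.14 5.32 1.52]
0 [0.56471292 0.14958566 0.07      ]
turn [ 0.0025  0.0007 -0.4745] shift cm [-4.2   8.06  1.53]
```

Request:
{"name": "move_arm", "arguments": {
  "deltas": [0,0,-0.12,0.5,1.3,0,1,0,0,-0.24,1,2.6,0,1,0,0,-0.36,1.2,4,0,1,0.0025,0.0007,-0.4745,1.14,5.32,0.5,1,0.0025,0.0007,-0.4745,1.14,5.32,1,1,0.0025,0.0007,-0.4745,1.14,5.32,1.5,1,0.0025,0.0007,-0.4745,1.14,5.32,1.5,1,0.0025,0.0007,-0.4745,1.14,5.32,1.5,1]
}}

```text
time: 11.3
tool_pos: [0.5282, 0.1973, 0.0712]
ee_rot: [3.141, 0.0, 2.224]
wrist_force: [-0.6, 0.2, -1.8]
width: 0.0213
finger_force: 30.0
```

```bash
python3 - <<'E'
from h import *
import pickle
o=robot.get_obs();print(o['time'],o['tool_pos'],o['ee_rot'],o['wrist_force'])
s=snap('top'); pickle.dump(s,open('t6.pkl','wb'))
im=np.zeros((600,780,3),np.uint8)
save(s,'t6.png',(230,140,310,200),9)
p=np.array(o['tool_pos']);Q=R.from_euler('xyz',o['ee_rot'])
jaw=p+Q.apply([-.132,.0008,0]); tips=[p+Q.apply([-.154,.0008+d,-.006]) for d in(-.02,0,.02)]
print(jaw,(proj(s,[jaw,*tips,[*SC,.082]])-[230,140])*9)
E
```

```text
11.3 [0.52822808 0.19726075 0.07115535] [3.14064985e+00 4.25415331e-04 2.22435463e+00] [-0.58080732  0.16915625 -1.79058055]
[0.60912123 0.09294902 0.07121226] [[190.08206253 412.94351478]
 [281.65200723 420.25015836]
 [245.04967674 370.86129902]
 [208.5550651  321.62172435]
 [344.22782029 302.81746619]]
```

View pics/t6.png

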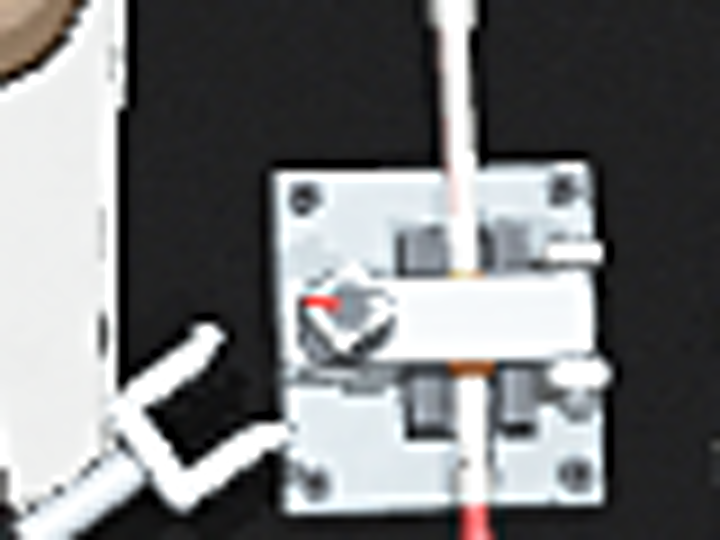

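The top view shows the jaw pointing at the screw, prong tips at (212,330) and (280,432), with the square head at (348,310) and its flats parallel to the slot. Measuring the lateral offset numerically from this same view.

```bash
python3 - <<'E'
from h import *
import pickle
o=robot.get_obs(); s=pickle.load(open('t6.pkl','rb')); P=cloud(s)
p=np.array(o['tool_pos']);Q=R.from_euler('xyz',o['ee_rot'])
g=cv2.cvtColor(s['image'],cv2.COLOR_RGB2GRAY)
L=((P.reshape(-1,3)-p)@Q.as_matrix()).reshape(P.shape)
# rays to plane at jaw top for pixels with depth-height near the wrench
v,u=np.mgrid[0:384,0:512]
W=((onplane(s,np.c_[u.ravel(),v.ravel()],p[2]+.006)-p)@Q.as_matrix()).reshape(P.shape)
m=(P[...,2]>.055)&(W[...,0]<-.10)&(W[...,0]>-.165)&(abs(W[...,1])<.035)
w=W[m]
for x in np.arange(-.155,-.10,.005):
    k=abs(w[:,0]-x)<.0025; y=w[k,1]
    if k.sum(): print(round(x,3),k.sum(),np.round([y.min(),y.max(),y[y<0].mean() if (y<0).any() else 0,y[y>0].mean() if (y>0).any() else 0],4))
T=((onplane(s,np.c_[u.ravel(),v.ravel()],.082)-p)@Q.as_matrix()).reshape(P.shape)
k=(P[...,2]>.072)&(np.hypot(P[...,0]-.645,P[...,1]-.044)<.03); a=T[k]
print('screw in tool',len(a),a.mean(0),cv2.minAreaRect((a[:,:2]*1000).astype(np.float32)))
c=P[k]; print(np.median(c,0),c[:,2].min(),c[:,2].max())
E
```

```text
-0.155 4 [-0.0239  0.02   -0.0219  0.018 ]
-0.15 10 [-0.0246  0.0217 -0.0204  0.0174]
-0.145 12 [-0.0235  0.0187 -0.0181  0.0158]
-0.14 13 [-0.0218  0.0204 -0.018   0.0156]
-0.135 12 [-0.0224  0.0191 -0.0181  0.0147]
-0.13 14 [-0.0231  0.0208 -0.0181  0.0161]
-0.125 12 [-0.022   0.0195 -0.0179  0.0155]
-0.12 20 [-0.0233  0.0188 -0.0148  0.0118]
-0.115 27 [-0.0216  0.0206 -0.0111  0.011 ]
-0.11 20 [-0.0222  0.0175 -0.0119  0.009 ]
-0.105 11 [-0.0089  0.0063 -0.0051  0.004 ]
screw in tool 62 [-0.19229652 -0.00141257 -0.01016989] ((-192.13214111328125, -1.525742530822754), (22.87540626525879, 22.74704933166504), 2.2085018157958984)
[0.64381523 0.0444699  0.08272206] 0.07256023282946189 0.08741815882167736
```

Lateral offset is about 0, the distance is 60 mm (61.5 to the end wall), and the angle difference is about 2°. Advancing.

Request:
{"name": "move_arm", "arguments": {
  "deltas": [0,0,0,-1.5,0,0,1,0,0,0,-2.5,0,0,1,0,0,0,-3,0,0,1,0,0,0,-3.5,0,0,1,0,0,0,-4,0,0,1,0,0,0,-4.5,0,0,1,0,0,0,-4.5,0,0,1]
}}

```text
time: 12.05
tool_pos: [0.5569, 0.1612, 0.0717]
ee_rot: [3.139, 0.001, 2.225]
wrist_force: [0.2, -0.1, -2.0]
width: 0.0216
finger_force: 30.0
```

```bash
cat > st.py <<'E'
from h import *
o=robot.get_obs(); p=np.array(o['tool_pos']);Q=R.from_euler('xyz',o['ee_rot'])
print(round(float(o['time']),2),'yaw',np.round(np.degrees(o['ee_rot']),2),p.round(4),'F tool',Q.inv().apply(o['wrist_force']).round(1),'T',Q.inv().apply(o['wrist_torque']).round(2),'w',round(float(o['width']),4))
print('jaw-screw in tool (mm)',(Q.inv().apply(p+Q.apply([-.132,-.0013,0])-[*SC,p[2]])*1000).round(1))
E
python3 st.py
```

```text
12.05 yaw [1.7987e+02 7.0000e-02 1.2746e+02] [0.5569 0.1612 0.0717] F tool [-0.2  0.   2. ] T [0.09 0.11 0.01] w 0.0216
jaw-screw in tool (mm) [14.5  0.3 -0.2]
```

Request:
{"name": "move_arm", "arguments": {
  "deltas": [0,0,0,-0.4,0,0,1,0,0,0,-0.8,0,0,1,0,0,0,-1.1,0,0,1,0,0,0,-1.3,0,0,1,0,0,0,-1.4,0,0,1,0,0,0,-1.4,0,0,1]
}}

```text
time: 12.65
tool_pos: [0.5651, 0.1506, 0.0718]
ee_rot: [3.139, 0.001, 2.225]
wrist_force: [0.7, -0.6, -3.2]
width: 0.0219
finger_force: 30.0
```

```bash
python3 st.py
```

```text
12.65 yaw [1.7987e+02 6.0000e-02 1.2749e+02] [0.5651 0.1506 0.0718] F tool [-0.9  0.2  3.2] T [ 0.03  0.08 -0.04] w 0.0219
jaw-screw in tool (mm) [ 1.1  0.4 -0.1]
```

Request:
{"name": "move_arm", "arguments": {
  "deltas": [0,0,0,-0.1,0,0,1,0,0,0,-0.2,0,0,1,0,0,0,-0.3,0,0,1,0,0,0,-0.3,0,0,1]
}}

```text
time: 13.05
tool_pos: [0.5664, 0.1489, 0.0717]
ee_rot: [3.14, -0.001, 2.226]
wrist_force: [-2.5, 1.9, -1.2]
width: 0.0217
finger_force: 30.0
```

```bash
python3 st.py
```

```text
13.05 yaw [ 1.7988e+02 -3.0000e-02  1.2751e+02] [0.5664 0.1489 0.0717] F tool [ 3.1 -0.8  1.2] T [ 0.09  0.6  -0.04] w 0.0217
jaw-screw in tool (mm) [-1.   0.4  0.1]
```

The jaw has hit home: contact 3 N at 1.0 mm past centre, against 1.5 mm expected. Now I'll take up the slack turn by small clockwise turns about the screw, watching the torque.

Request:
{"name": "move_arm", "arguments": {
  "deltas": [0,0,0.015,-0.05,0.2,0,1,0,0,0.03,-0.1,0.4,0,1,0,0,0.045,-0.1,0.6,0,1,0,0,0.045,-0.1,0.6,0,1]
}}

```text
time: 13.45
tool_pos: [0.5711, 0.1526, 0.0715]
ee_rot: [3.141, -0.003, 2.18]
wrist_force: [-4.8, 4.0, -1.7]
width: 0.0213
finger_force: 30.0
```

```bash
python3 st.py
```

```text
13.45 yaw [ 1.7995e+02 -1.5000e-01  1.2490e+02] [0.5711 0.1526 0.0715] F tool [ 6.  -1.6  1.7] T [0.32 1.13 0.12] w 0.0213
jaw-screw in tool (mm) [-0.7  0.4  0.3]
```

Request:
{"name": "move_arm", "arguments": {
  "deltas": [0,0,0.015,0,0.2,0,1,0,0,0.03,0,0.4,0,1,0,0,0.045,0,0.6,0,1,0,0,0.045,0,0.6,0,1]
}}

```text
time: 13.85
tool_pos: [0.5757, 0.156, 0.0714]
ee_rot: [3.141, -0.003, 2.135]
wrist_force: [-4.5, 4.0, -1.3]
width: 0.0218
finger_force: 30.0
```

```bash
python3 st.py
```

```text
13.85 yaw [ 1.7998e+02 -1.7000e-01  1.2231e+02] [0.5757 0.156  0.0714] F tool [ 5.8 -1.6  1.3] T [0.46 1.13 0.2 ] w 0.0218
jaw-screw in tool (mm) [-0.3  0.3  0.4]
```

Request:
{"name": "move_arm", "arguments": {
  "deltas": [0,0,0.015,0,0.2,0,1,0,0,0.03,0,0.4,0,1,0,0,0.045,0,0.6,0,1,0,0,0.045,0,0.6,0,1]
}}

```text
time: 14.25
tool_pos: [0.5802, 0.1591, 0.0712]
ee_rot: [-3.14, -0.003, 2.09]
wrist_force: [-5.6, 3.9, -1.1]
width: 0.0218
finger_force: 30.0
```

```bash
python3 st.py
```

```text
14.25 yaw [-179.92   -0.18  119.76] [0.5802 0.1591 0.0712] F tool [ 6.2 -3.   1.1] T [0.69 1.14 0.05] w 0.0218
jaw-screw in tool (mm) [ 0.1 -0.2  0.4]
```

The jaw is about to bite. Continuing, now mainly about the knuckle pin.

Request:
{"name": "move_arm", "arguments": {
  "deltas": [0,0,0.025,0,0.17,0,1,0,0,0.05,0,0.32,0,1,0,0,0.075,0,0.45,0,1,0,0,0.075,0,0.45,0,1]
}}

```text
time: 14.65
tool_pos: [0.5842, 0.1613, 0.0712]
ee_rot: [-3.14, -0.003, 2.016]
wrist_force: [-5.7, 4.4, -0.9]
width: 0.0218
finger_force: 30.0
```

```bash
python3 st.py
```

```text
14.65 yaw [-1.7993e+02 -1.6000e-01  1.1549e+02] [0.5842 0.1613 0.0712] F tool [ 6.4 -3.3  1. ] T [ 0.69  1.14 -0.1 ] w 0.0218
jaw-screw in tool (mm) [ 0.1 -5.5  0.4]
```

Request:
{"name": "move_arm", "arguments": {
  "deltas": [0,0,0.03,0,0.14,0,1,0,0,0.06,0,0.28,0,1,0,0,0.09,-0.02,0.41,0,1,0,0,0.12,-0.03,0.54,0,1,0,0,0.15,-0.05,0.67,0,1,0,0,0.15,-0.05,0.67,0,1]
}}

```text
time: 15.25
tool_pos: [0.59, 0.1636, 0.0711]
ee_rot: [-3.139, -0.003, 1.866]
wrist_force: [-5.8, 4.1, -1.2]
width: 0.0218
finger_force: 30.0
```

```bash
python3 st.py; python3 - <<'E'
from h import *
import pickle
o=robot.get_obs(); s=snap('top'); pickle.dump(s,open('t7.pkl','wb'))
save(s,'t7.png',(205,140,305,215),8)
p=np.array(o['tool_pos']);Q=R.from_euler('xyz',o['ee_rot'])
pin=(p+Q.apply([-.0376,-.0005,0]))[:2]; d=pin-SC
print('pin-screw dist',np.hypot(*d),'ang',np.degrees(np.arctan2(d[1],d[0])),'bend',np.arctan2(d[1],d[0])-o['ee_rot'][2])
E
```

```text
15.25 yaw [-1.7983e+02 -1.5000e-01  1.0689e+02] [0.59   0.1636 0.0711] F tool [ 5.6 -4.4  1.3] T [ 1.06  0.93 -0.16] w 0.0218
jaw-screw in tool (mm) [ -1.5 -18.9   0.4]
pin-screw dist 0.09464158542644263 ang 117.94962644855076 bend 0.19295230033506705
```

View pics/t7.png

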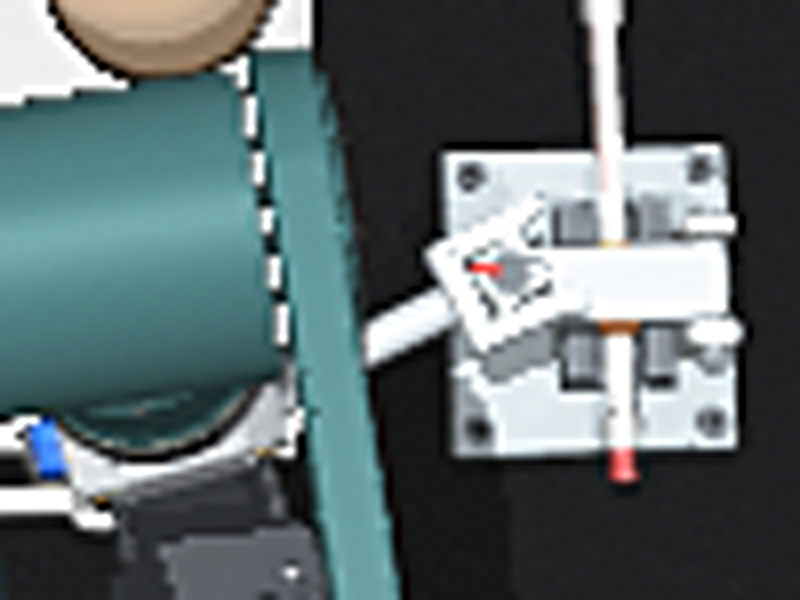

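The top view shows the jaw fully round the head (about (500,270)), the shaft running out to the lower left, and the red mark at (487,268) still pointing left as before. Estimated bend is 0.19. I'll add 0.06 and hold for over 1 s.

Request:
{"name": "move_arm", "arguments": {
  "deltas": [0,0,0.03,0,0.14,0,1,0,0,0.06,0,0.26,0,1,0,0,0.07,0,0.3,0,1,0,0,0.07,0,0.3,0,1,0,0,0.07,0,0.3,0,1,0,0,0.07,0,0.3,0,1,0,0,0.07,0,0.3,0,1,0,0,0.07,0,0.3,0,1]
}}

```text
time: 16.1
tool_pos: [0.5927, 0.1644, 0.0711]
ee_rot: [-3.138, -0.002, 1.796]
wrist_force: [-6.7, 3.8, -0.1]
width: 0.0217
finger_force: 30.0
```

```bash
cat > bend.py <<'E'
from h import *
o=robot.get_obs(); p=np.array(o['tool_pos']);Q=R.from_euler('xyz',o['ee_rot'])
pin=(p+Q.apply([-.0376,-.0005,0]))[:2]; d=pin-SC
print('pin-screw dist',np.hypot(*d),'ang',np.degrees(np.arctan2(d[1],d[0])),'bend',np.arctan2(d[1],d[0])-o['ee_rot'][2])
E
python3 st.py; python3 bend.py; python3 - <<'E'
from h import *
import pickle
for n in('t6','now'):
    s=pickle.load(open('t6.pkl','rb')) if n!='now' else snap('top')
    h=cv2.cvtColor(s['image'],cv2.COLOR_RGB2HSV)[160:185,255:280].astype(int); w=np.where(((h[...,0]<8)|(h[...,0]>172))&(h[...,1]>90),h[...,1],0).astype(float)
    v,u=np.mgrid[160:185,255:280]; c=[(w*u).sum()/w.sum(),(w*v).sum()/w.sum()]; print(n,c,onplane(s,[c],.082)[0]-[*SC,0])
E
```

```text
16.1 yaw [-1.7981e+02 -1.3000e-01  1.0292e+02] [0.5927 0.1644 0.0711] F tool [ 5.2 -5.7  0.1] T [ 1.16  0.79 -0.22] w 0.0217
jaw-screw in tool (mm) [ -2.9 -25.2   0.4]
pin-screw dist 0.09469554742757796 ang 117.82893527060189 bend 0.2602682570104693
t6 [np.float64(265.42521631644007), np.float64(173.11990111248454)] [0.00135913 0.00825963 0.082     ]
now [np.float64(265.1624309392265), np.float64(173.1060773480663)] [0.00138176 0.00902697 0.082     ]
```

The mark hasn't moved, the head angle is steady, and the bend is about 0.26. Hold another 0.8 s.

Request:
{"name": "move_arm", "arguments": {
  "deltas": [0,0,0,0,0,0,1,0,0,0,0,0,0,1,0,0,0,0,0,0,1,0,0,0,0,0,0,1,0,0,0,0,0,0,1,0,0,0,0,0,0,1,0,0,0,0,0,0,1,0,0,0,0,0,0,1]
}}

```text
time: 16.95
tool_pos: [0.5927, 0.1644, 0.0711]
ee_rot: [-3.138, -0.002, 1.796]
wrist_force: [-6.3, 3.2, -0.7]
width: 0.0219
finger_force: 30.0
```

Request:
{"name": "move_arm", "arguments": {
  "deltas": [0,0,-0.03,0,-0.14,0,1,0,0,-0.08,0,-0.35,0,1,0,0,-0.13,0,-0.55,0,1,0,0,-0.18,0,-0.74,0,1,0,0,-0.22,0.05,-0.9,0,1,0,0,-0.22,0.05,-0.9,0,1]
}}

```text
time: 17.55
tool_pos: [0.5849, 0.1619, 0.0713]
ee_rot: [-3.141, -0.0, 2.016]
wrist_force: [-5.0, 1.0, -1.2]
width: 0.0214
finger_force: 30.0
```

```bash
python3 st.py; python3 bend.py
```

```text
17.55 yaw [-1.7995e+02 -2.0000e-02  1.1548e+02] [0.5849 0.1619 0.0713] F tool [ 3.  -4.1  1.2] T [ 0.83  0.67 -0.15] w 0.0214
jaw-screw in tool (mm) [ 0.3 -4.6  0.1]
pin-screw dist 0.09473033953056267 ang 117.7859529328291 bend 0.0402245925201421
```

Request:
{"name": "move_arm", "arguments": {
  "deltas": [0,0,-0.03,0,-0.16,0,1,0,0,-0.06,0,-0.36,0,1,0,0,-0.09,0.05,-0.7,0,1,0,0,-0.12,0.05,-1.1,0,1,0,0,-0.12,0.05,-1.1,0,1]
}}

```text
time: 18.05
tool_pos: [0.5762, 0.1569, 0.0717]
ee_rot: [3.14, 0.002, 2.133]
wrist_force: [-2.6, -0.3, -2.0]
width: 0.0215
finger_force: 30.0
```

```bash
python3 st.py; python3 bend.py
```

```text
18.05 yaw [1.7990e+02 9.0000e-02 1.2222e+02] [0.5762 0.1569 0.0717] F tool [ 1.1 -2.4  2. ] T [0.41 0.32 0.28] w 0.0215
jaw-screw in tool (mm) [ 0.2  0.9 -0.2]
pin-screw dist 0.09457407429090114 ang 121.18964681946304 bend -0.017984809525966483
```

Request:
{"name": "move_arm", "arguments": {
  "deltas": [0,0,-0.03,0.03,-0.45,0,1,0,0,-0.06,0.05,-0.85,0,1,0,0,-0.06,0.05,-0.85,0,1]
}}

```text
time: 18.35
tool_pos: [0.5692, 0.1529, 0.0718]
ee_rot: [3.139, 0.002, 2.193]
wrist_force: [-0.6, 0.4, -3.5]
width: 0.022
finger_force: 30.0
```

```bash
python3 st.py; python3 bend.py
```

```text
18.35 yaw [1.7985e+02 1.1000e-01 1.2567e+02] [0.5692 0.1529 0.0718] F tool [ 0.7 -0.3  3.5] T [0.28 0.22 0.18] w 0.022
jaw-screw in tool (mm) [ 0.6  0.9 -0.3]
pin-screw dist 0.09500748107742156 ang 124.66853108622367 bend -0.017482987427301477
```

Forces are gone. Withdraw along the slot.

Request:
{"name": "move_arm", "arguments": {
  "deltas": [0,0,0,0.5,0,0,1,0,0,0,1,0,0,1,0,0,0,1.5,0,0,1,0,0,0,2,0,0,1,0,0,0,2,0,0,1]
}}

```text
time: 18.85
tool_pos: [0.5566, 0.1709, 0.0719]
ee_rot: [3.139, -0.0, 2.196]
wrist_force: [-2.1, 0.2, -2.0]
width: 0.022
finger_force: 30.0
```

```bash
python3 st.py
```

```text
18.85 yaw [ 1.7984e+02 -1.0000e-02  1.2584e+02] [0.5566 0.1709 0.0719] F tool [ 1.4 -1.6  2. ] T [0.2  0.44 0.17] w 0.022
jaw-screw in tool (mm) [22.6  1.6  0. ]
```

Request:
{"name": "move_arm", "arguments": {
  "deltas": [0,0,0,1.5,0,0,1,0,0,0,3,0,0,1,0,0,0,4.5,0,0,1,0,0,0,4.5,0,0,1,0,0,0,4.5,0,0,1]
}}

```text
time: 19.35
tool_pos: [0.5306, 0.2067, 0.0719]
ee_rot: [3.139, 0.002, 2.197]
wrist_force: [-0.1, 0.3, -2.3]
width: 0.0218
finger_force: 30.0
```

```bash
python3 st.py; python3 - <<'E'
from h import *
delta([.479,.177,.06],pose(100.4))
E
```

```text
19.35 yaw [1.7984e+02 9.0000e-02 1.2587e+02] [0.5306 0.2067 0.0719] F tool [0.3 0.1 2.3] T [ 0.07  0.13 -0.06] w 0.0218
jaw-screw in tool (mm) [66.9  1.6 -0.3]
turn [0.003  0.001  0.4446] shift cm [ 0.62 -5.93  1.17]
```

Request:
{"name": "move_arm", "arguments": {
  "deltas": [0,0,0.12,0.2,-1.7,0.2,1,0,0,0.24,0.4,-3.4,0.5,1,0,0,0.36,0.5,-5,0.8,1,0.003,0.001,0.4446,0.62,-5.93,1.17,1,0.003,0.001,0.4446,0.62,-5.93,1.17,1,0.003,0.001,0.4446,0.62,-5.93,1.17,1]
}}

```text
time: 19.95
tool_pos: [0.4798, 0.1763, 0.0602]
ee_rot: [3.141, -0.0, 1.752]
wrist_force: [0.1, -0.5, -2.4]
width: 0.0216
finger_force: 30.0
```

```bash
python3 - <<'E'
from h import *
print(robot.get_obs()['tool_pos'],robot.get_obs()['ee_rot']);delta([.479,.177,.0085],pose(100.4))
E
```

```text
[0.47984309 0.17633654 0.0602374 ] [ 3.14082770e+00 -4.08267950e-04  1.75189821e+00]
turn [ 0.0008 -0.0004 -0.0004] shift cm [ 0.08 -0.07  5.17]
```

Request:
{"name": "move_arm", "arguments": {
  "deltas": [0,0,0,0,0,1.5,1,0,0,0,0,0,3,1,0,0,0,0,0,4,1,0,0,0,0,0,4.6,1,0,0,0,0,0,5,1,0,0,0,0,0,5.2,1,0,0,0,0,0,5.2,1]
}}

```text
time: 20.65
tool_pos: [0.4794, 0.1766, 0.0081]
ee_rot: [-3.142, -0.0, 1.751]
wrist_force: [-0.0, -0.1, -3.2]
width: 0.0214
finger_force: 30.0
```

```bash
python3 st.py
```

```text
20.65 yaw [-1.8000e+02 -2.0000e-02  1.0032e+02] [0.4794 0.1766 0.0081] F tool [-0.1 -0.   3.2] T [0.03 0.08 0.02] w 0.0214
jaw-screw in tool (mm) [ 2.810e+01 -1.402e+02  1.000e-01]
```

Still hanging by about 1 mm. Lower a touch, release, retreat.

Request:
{"name": "move_arm", "arguments": {
  "deltas": [0,0,0,0,0,0.1,1,0,0,0,0,0,0.15,1,0,0,0,0,0,0.15,1,0,0,0,0,0,0.15,0.3,0,0,0,0,0,0.15,-0.1,0,0,0,0,0,0.15,-0.1,0,0,0,0,0,0.15,-0.1]
}}

```text
time: 21.35
tool_pos: [0.4792, 0.1765, 0.0065]
ee_rot: [-3.141, -0.0, 1.751]
wrist_force: [0.6, 0.1, -0.6]
width: 0.0495
finger_force: 0.0
```

Request:
{"name": "move_arm", "arguments": {
  "deltas": [0,0,0,0,0,-3,-0.1,0,0,0,0,0,-7,-0.1,0,0,0,0,0,-12,-0.1,0,0,0,-3,0,-16,-0.1,0,0,0,-6,0,-18,-0.1,0,0,0,-6,0,-18,-0.1]
}}

```text
time: 21.95
tool_pos: [0.4927, 0.1152, 0.1911]
ee_rot: [3.133, 0.002, 1.747]
wrist_force: [0.1, 0.7, -0.5]
width: 0.0519
finger_force: 0.0
```

```bash
python3 st.py; python3 - <<'E'
from h import *
s=snap('wrist'); save(s,'w8.png',None,1.5)
E
```

```text
21.95 yaw [1.7952e+02 9.0000e-02 1.0009e+02] [0.4927 0.1152 0.1911] F tool [0.6 0.2 0.5] T [ 0.04  0.01 -0.04] w 0.0519
jaw-screw in tool (mm) [ -35.2 -138.5   -1.3]
```

View pics/w8.png

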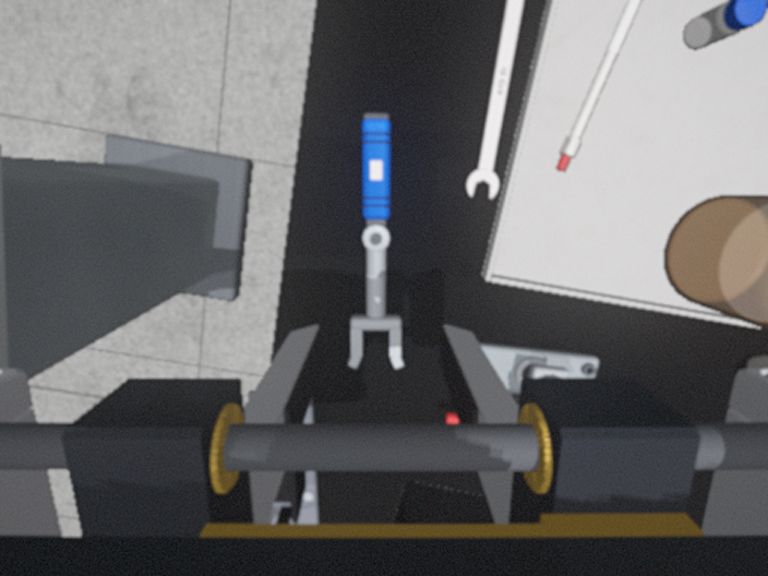

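The wrench lies flat and straight on the free worktop, handle (376,170) in line with the jaw (376,340), and nothing else has moved. I'll settle briefly, then hand in.

Request:
{"name": "move_arm", "arguments": {
  "deltas": [0,0,0,0,0,-2,-0.1,0,0,0,0,0,-2,-0.1,0,0,0,0,0,-2,-0.1,0,0,0,0,0,-2,-0.1,0,0,0,0,0,-2,-0.1]
}}

```text
time: 22.5
tool_pos: [0.4892, 0.1177, 0.2048]
ee_rot: [-3.138, -0.001, 1.751]
wrist_force: [0.4, 0.0, -0.6]
width: 0.0518
finger_force: 0.0
```

```bash
python3 -c "
from bench import robot
print(robot.close_job())"
```

```text
the job is handed in; nothing more can be done
None
```

The job is handed in at about 22.5 s: the handle bent to about 0.26 rad and was held there for over a second, the screw's red mark had not moved at full bend, and the wrench now lies flat and straight on the worktop clear of the clamp.

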